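# Turn the cup warmer's heat wheel one click

### The job

Set the cup warmer to medium: with a fingertip resting on the cup warmer's larger knurled wheel, turn that wheel clockwise (seen from above) by one click, so that its pointer comes to rest at the middle one of its three marks, never running on to the third. Leave the smaller wheel as it is, do not move, lift or tip the cup, saucer and the other things about, and finish with the hand clear of everything.

Things in the scene. Friction and masses are not known exactly. Their poses are not given: they have to be found in the camera images.
- warmer: The cup warmer, a fixed low brushed-aluminium box 180 (its x) x 430 (its y) x 60 mm high; origin at the centre of its underside. Its middle is a steel warming plate with the cup and saucer; a knurled wheel lies at each end of its top, 140 mm from the middle along its y. Either wheel may be at either end.
- dial_centre (a point): Centre of the top face of the larger wheel when not pressed: a fixed point on its vertical turning axis, about 76 mm above the ledge. The wheel is a flat dark disc 96 mm across, too wide to pinch; its flat top is 10 mm above a fixed steel ring plate, 124 mm across and 6 mm thick, that lies on the warmer. Dragged in an arc about this centre it follows the finger by friction.
- dial (a joint): Angle of the larger wheel, rad, growing clockwise seen from above. It has three clicks: 0 (first mark, the start, give or take), 0.6 (middle mark, wanted) and 1.2 (third mark). About 0.07 N m takes it out of a click; let go beyond 0.3 it falls by itself into 0.6, beyond 0.9 into 1.2. Stops at -0.15 and 1.35.
- dial_seat: The sprung seat that carries the larger wheel; origin on the axis, 16 mm below the wheel's top face. Under a finger the wheel and seat give straight down: from about 4 N, then 1.5 N per mm, 5 mm of travel. A finger 20 to 40 mm from the axis, pressing with 6 to 10 N, turns the wheel without slipping.
- dial_pointer (a point): Outer end of the steel pointer bar (24 x 4 mm) on top of the larger wheel, 47 mm from its axis.
- dial_mark (a point): The middle mark on the fixed ring plate, 55 mm from the axis: of three dark round dots it is the middle-sized, 7.6 mm across; the first (5 mm) and third (10.4 mm) lie 0.6 rad either side, the third clockwise of it.
- timer_centre (a point): Centre of the top face of the smaller wheel (62 mm across, plate 90 mm across, same shape and height), to be left alone.
- timer_pointer (a point): Outer end of the pointer on the smaller wheel, 30 mm from its axis.
- saucer: Teal saucer 116 mm across, 12 mm high, on the middle of the warmer; origin under its centre.
- cup: Teal cup with one handle, 74 mm across, 56 mm high, on the saucer (rim about 122 mm above the ledge); origin under its centre.
- tamper: Wooden-handled tamper standing on its steel foot near the warmer's front, 58 mm across, 84 mm high; origin under its centre.
- jug: Steel milk jug behind the warmer, 88 mm across, 100 mm high; origin under its centre.
- jar: Glass jar with bamboo lid, left of the warmer, 96 mm across, 128 mm high; origin under its centre.
- knock_box: Brushed aluminium knock box, right of the warmer, 144 mm across, 110 mm high; origin under its centre.
- spoon: Spoon 140 mm long lying on the ledge, to the right behind; origin at its underside.
Mind the look-alikes: they are no part of the job. Of the things shaped like the cup, the teal one is meant. Leave any green or orange look-alike of the tamper alone.

How it is judged:
By the outcome, as a careful person would: the job done as asked, in the order asked, and still so for the second after the job is handed in, with the robot touching nothing.
It also fails if it takes over 38 s, if anything falls off the work surface, if the arm or the gripper's body presses on something with over 40 N, if the wrist force passes 120 N, or if a joint passes its speed limit or range.

### The arm

A 6-joint arm with a two-finger parallel gripper is mounted at the origin on the work surface. World frame = base frame: x ahead of the robot, y to its left, z up, the work surface at z = 0. Lengths are in m, angles in degrees, forces in N, time in s.
With the tool pointing down it reaches from about 0.25 to 0.725 m from the base axis. Payload 9.7 kg.
Tool frame: the origin (TCP) lies at the very end of the fingers, on their centre line; the grasp point (between the pads) lies 19 mm behind it; x points along the fingers, z is the direction in which the jaws open and shut, and the axes are right-handed (so a half turn about x gives the same grasp; the last joint's range is limited). The gripper opens to 85 mm and grips with 20 to 120 N. Pads are 22 mm wide; open, the fingers measure 114 mm over their backs; the gripper's body (76 mm by 85 mm) begins 54 mm behind the grasp point. The pads swing forward as they close: fully open they stand 13 mm farther back than shut.
Start: joints at [-63.713, 4.979, 10.078, 95.1, 0, 90], TCP at [0.244, -0.493, 0.231] pointing down, gripper open.
Joint ranges: [-179.16, 179.16], [-48.56, 103.87], [-65.8, 70.77], [-126.05, 130.52], [-82.76, 87.17], [-180, 180]. Speed limits (degrees/s): [127.2, 127.2, 147.25, 180, 180, 180].

### API

Orientations are given as [roll, pitch, yaw] about the fixed x, y, z axes, in that order (R = Rz(yaw) Ry(pitch) Rx(roll)).
In Python, from workcell import sensors, vision, job_done gives the robot as it stands.
- The arm moves only by the tool carry_out, never from a script. Its argument "increments" is a list of rows, each a list of 7 numbers: the turn, a rotation vector about the tool's x, y, z in degrees, then the shift along the tool's x, y, z in mm, then the opening in per cent of the stroke, from 0 (shut) to 100 (fully open). A call has 1 to 12 rows; each row shifts and turns the commanded pose from where the row before left it, along the tool's axes as they then stand; what a row does not reach is not made up. A row lasts 1/8 s, in which the tool goes at most 62.5 mm and 10.7 degrees, less where a joint would pass 70% of its speed; a pose out of reach is approached as far as the arm can. A call is refused whole if a number of a shift passes 62.5 or a number of a turn 10.7, either way. A call with a gripper value outside its range is refused whole. The fingers move at their own pace and stop on an object; "squeeze" is the grip in N (left out, the last holds). Time passes only in rows, so rows that do not move let the fingers close. It gives the time, the measured TCP pose, the force and the opening at its end, in the units of the state.
- sensors.get_obs(): the state, without advancing time (a new reading comes with each control period).
- vision.camera(name): name is "side" or "top" or "wrist"; returns the picture (480x640x3 uint8, red, green, blue); there is no depth.
- vision.calibration(name): a dict with "camera_matrix" (3x3 intrinsics, pixels), "extrinsics" (4x4, takes a point from world to camera coordinates); the wrist camera has in their place "mount" (4x4, takes a point from camera to tool coordinates, whose origin is the TCP and whose axes are the tool frame's). Camera axes: x right, y up, looking along -z (the intrinsics and any distortion apply to the point x, -y, -z); pixel columns grow to the right and rows downward; lengths in m; the calibration is good to about 2 mm. A picture is of the moment at which its call begins: read the wrist's pose just before it. calibration takes no time and is no camera call.
- job_done(): hands the job in, once; it reports no verdict.
The state is a dict: "time": time; "q": joint angles; "qd": joint speeds; "joint_efforts": joint torques, N m; "ee_pos": TCP position; "tcp_rot": TCP orientation; "wrist_force": force on the tool from outside, world axes, zero at the start; "torque": the same for the moment, N m; "opening": finger opening in m.
Only numpy, scipy, OpenCV 4.12 (cv2) and the standard library are available. Lean on these libraries where they do the work, as an engineer would, in place of code of your own. Each camera call takes 0.05 s, during which the arm holds its last target.

## Working session

There is one attempt and no reset: what is moved stays moved. The work goes in short steps, Python scripts to look and compute and a tool call to move; the robot and the scene stay as the last step left them, time stands still between calls to the robot, and variables do not carry over. Pictures are saved under pics/ and viewed, and the job is handed in when it is done.

Besides the shell and the picture viewer there is one more tool, called after "Emit:" by a JSON object that holds its "method" and its "body", one argument or row to a line. carry_out: Moves the arm, as the interface text tells. Its arguments: {"type":"object","properties":{"increments":{"type":"array"},"squeeze":{"type":"number"}},"required":["increments"]}

```bash
mkdir -p pics; ls
cat > h.py <<'E'
import numpy as np, cv2
from workcell import sensors, vision, job_done
def snap(n,f):
    im=vision.camera(n); cv2.imwrite(f'pics/{f}.png',im[:,:,::-1]); return im
def ray(n,uv):
    c=vision.calibration(n); K=np.array(c['camera_matrix']); E=np.array(c['extrinsics'])
    d=np.asarray(c.get('distortion',np.zeros(5)),float) if c.get('distortion') is not None else np.zeros(5)
    p=cv2.undistortPoints(np.array([[uv]],float),K,d)[0,0]
    v=np.array([p[0],-p[1],-1.]); R=E[:3,:3]; t=E[:3,3]
    return -R.T@t, R.T@v
def onz(n,uv,z):
    o,v=ray(n,uv); return o+v*(z-o[2])/v[2]
def proj(n,P):
    c=vision.calibration(n); K=np.array(c['camera_matrix']); E=np.array(c['extrinsics'])
    p=E[:3,:3]@np.array(P)+E[:3,3]; q=K@np.array([p[0],-p[1],-p[2]]); return q[:2]/q[2]
E
python3 - <<'E'
from h import *
o=sensors.get_obs(); print(o)
for n in('top','side','wrist'):
    print(n,vision.calibration(n)); snap(n,n+'0')
E
```

```text
pics
{'time': 0.0, 'q': array([-6.37118665e+01,  5.00914180e+00,  1.00345821e+01,  9.50981416e+01,
       -2.02892891e-03,  9.00018843e+01]), 'qd': array([-0.07435523,  0.09436812,  0.08452859, -0.09643418,  0.12006206,
        0.10446044]), 'joint_efforts': array([-2.61837013e-04, -5.20386422e+01,  4.64801252e+01,  1.62709260e-02,
       -6.23265237e-05,  2.79523306e-05]), 'ee_pos': array([ 0.24348035, -0.49292483,  0.23060299]), 'tcp_rot': array([-178.39953649,   89.92727036,  117.88671402]), 'wrist_force': array([-0.15155246, -0.41513428, -0.66773668]), 'torque': array([ 0.03158786, -0.02733711, -0.04747996]), 'opening': 0.08521803901878343}
top {'camera_matrix': array([[512.72986517,   0.        , 323.43958583],
       [  0.        , 512.72986517, 238.44582852],
       [  0.        ,   0.        ,   1.        ]]), 'extrinsics': array([[ 0.07194277, -0.99740804, -0.00120128, -0.0480866 ],
       [ 0.97507314,  0.0700782 ,  0.21052652, -0.56160121],
       [-0.20989666, -0.0163172 ,  0.97758741, -1.01180018],
       [ 0.        ,  0.        ,  0.        ,  1.        ]])}
side {'cam
[... 257 characters left out ...]
70423,  0.54282666,  0.79154555,  0.08914583],
       [ 0.34666647, -0.71168893,  0.61100018, -1.6863593 ],
       [ 0.        ,  0.        ,  0.        ,  1.        ]])}
wrist {'camera_matrix': array([[349.63613721,   0.        , 320.59932544],
       [  0.        , 349.63613721, 238.79427776],
       [  0.        ,   0.        ,   1.        ]]), 'mount': array([[-7.86528843e-04,  2.67655742e-01, -9.63514289e-01,
        -1.42961635e-01],
       [-8.85904201e-06,  9.63514585e-01,  2.67655832e-01,
         6.79145408e-02],
       [ 9.99999691e-01,  2.19054845e-04, -7.55460838e-04,
         6.60497185e-04],
       [ 0.00000000e+00,  0.00000000e+00,  0.00000000e+00,
         1.00000000e+00]])}
```

View pics/top0.png

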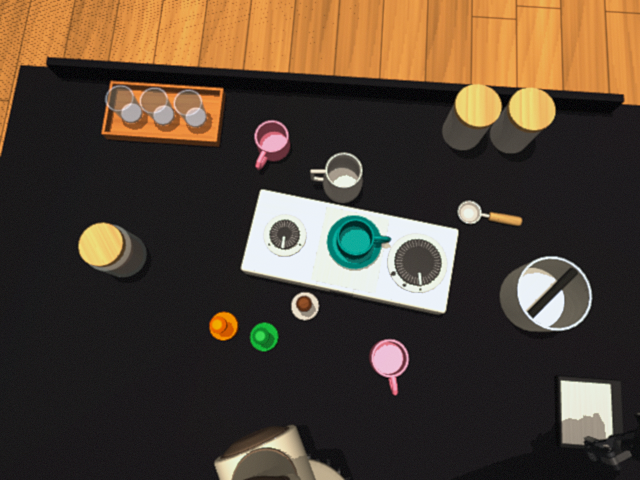

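View pics/side0.png

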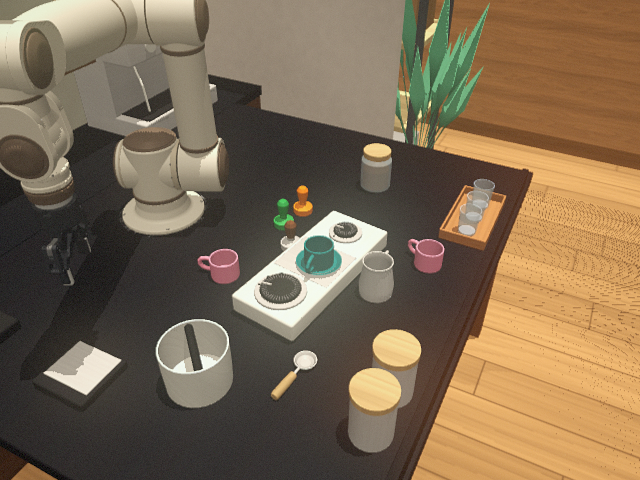

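View pics/wrist0.png

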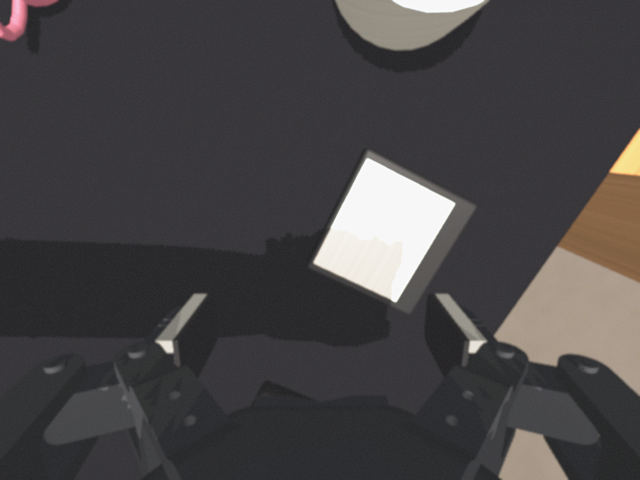

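The top view shows the two wheel candidates: a small one at (285,235) and a large one at (418,262). The cup is at (357,238), with its handle pointing towards the large wheel. I choose the large wheel and check it in a close crop.

Run:
```python
from h import *
im=cv2.imread('pics/top0.png'); c=im[215:315,365:475]
cv2.imwrite('pics/crop1.png',cv2.resize(c,None,fx=6,fy=6,interpolation=cv2.INTER_CUBIC)[:600,:800])
g=cv2.cvtColor(im,cv2.COLOR_BGR2GRAY)
# wheel dark disc contour
roi=np.zeros_like(g); roi[228:298,380:455]=1
m=((g<120)&(roi>0)).astype(np.uint8)
m=cv2.morphologyEx(m,cv2.MORPH_CLOSE,np.ones((5,5)))
n,l,s,ce=cv2.connectedComponentsWithStats(m)
print(s,ce)
for i in range(1,n):
    if s[i,4]>500:
        cs,_=cv2.findContours((l==i).astype(np.uint8),0,2); k=max(cs,key=cv2.contourArea); e=cv2.fitEllipse(cv2.convexHull(k)); print(e, onz('top',e[0],.076))
print('t',onz('top',(285,235),.076), 'cup rim',onz('top',(357,238),.122),'handle end',onz('top',(388,239),.1))
```

```text
[[     0      0    640    480 305252]
 [   380    235     11     14     75]
 [   391    239     50     51   1725]
 [   448    259      7     39    148]] [[318.86898366 239.34876758]
 [383.68       240.08      ]
 [416.99246377 262.46318841]
 [452.14189189 283.47972973]]
((415.6092224121094, 264.2116394042969), (47.29580307006836, 51.81372833251953), 43.04071807861328) [ 0.52006546 -0.19884602  0.076     ]
t [0.56168335 0.07162816 0.076     ] cup rim [ 0.55586414 -0.07441327  0.122     ] handle end [ 0.563125   -0.13774249  0.1       ]
```

View pics/crop1.png

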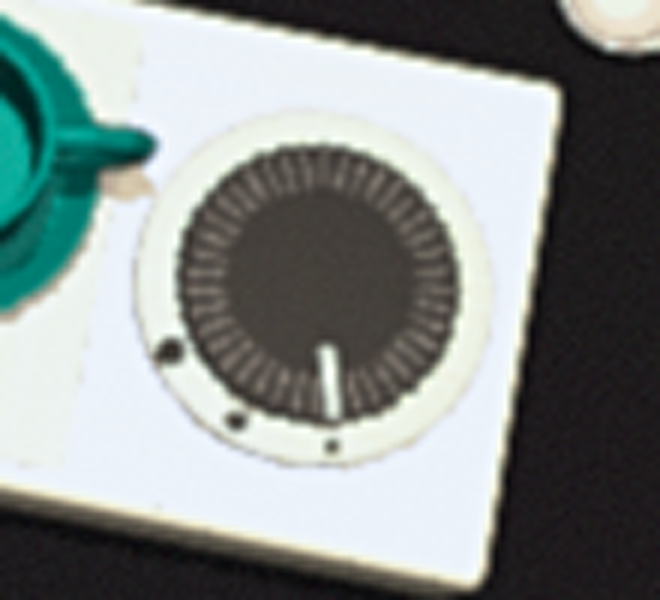

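Confirmed: this is the large wheel, at about (418,262). Its pointer sits at the small first dot (420,289). The middle dot is at (404,285) and the large third dot at (393,273), which is clockwise as wanted.

```bash
cat >> h.py <<'E'
from scipy.spatial.transform import Rotation as Ro
def pose():
    o=sensors.get_obs(); return o,np.array(o['ee_pos']),Ro.from_euler('xyz',o['tcp_rot'],degrees=True).as_matrix()
E
python3 - <<'E'
from h import *
f=lambda u,v:(365-.5+u/6+.0,215-.5+v/6)
C=onz('top',f(320,283),.076); print('C',C)
b=0
for n,p,z in(('ptr',(334,420),.077),('m1',(331,446),.066),('m2',(236,421),.066),('m3',(170,350),.066)):
    P=onz('top',f(*p),z); d=P-C; a=-np.degrees(np.arctan2(d[1],d[0])); print(n,P,np.hypot(*d[:2]),a)
s=cv2.imread('pics/side0.png'); print('side proj C',proj('side',C))
cv2.imwrite('pics/crop2.png',cv2.resize(s[255:325,235:325],None,fx=7,fy=7,interpolation=cv2.INTER_CUBIC))
o,p,R=pose(); print(R.round(3))
for n,uv,z in (('knock',(545,295),.11),('pink',(390,358),.06)): print(n,onz('top',uv,z))
E
```

```text
C [ 0.52563773 -0.2031848   0.076     ]
ptr [ 0.47915163 -0.20925564  0.077     ] 0.04688083438455707 172.55958211957184
m1 [ 0.4717313  -0.21049352  0.066     ] 0.0543996357505748 172.27882528542068
m2 [ 0.47792168 -0.17804683  0.066     ] 0.053932727981291326 -152.21865578924618
m3 [ 0.50061221 -0.15463749  0.066     ] 0.05461792639158866 -117.27053610568886
side proj C [280.06719702 286.18121939]
[[-0.     0.897  0.443]
 [ 0.001  0.443 -0.897]
 [-1.     0.    -0.001]]
knock [ 0.47158501 -0.44582711  0.11      ]
pink [ 0.33040271 -0.15719907  0.06      ]
```

View pics/crop2.png

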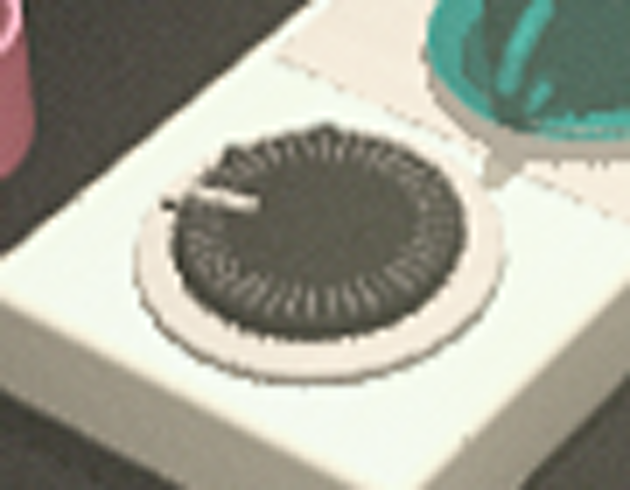

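Emit:
{"method": "carry_out", "body": {
  "increments": [
    [0,0,0,0,38,-10.5,0],
    [0,0,0,0,38,-10.5,0],
    [0,0,0,0,38,-10.5,0],
    [0,0,0,0,38,-10.5,0],
    [0,0,0,0,38,-10.5,0],
    [0,0,0,0,38,-10.5,0],
    [0,0,0,0,38,-10.5,0],
    [0,0,0,0,38,-10.5,0],
    [0,0,0,0,38,-10.5,0],
    [0,0,0,0,38,-10.5,0],
    [0,0,0,0,0,0,0]
  ],
  "squeeze": 20
}}

```text
time: 1.52
ee_pos: [0.5391, -0.2289, 0.2304]
tcp_rot: [-154.1, 89.9, 142.3]
wrist_force: [-0.3, -1.0, -0.7]
opening: -0.0001
```

Emit:
{"method": "carry_out", "body": {
  "increments": [
    [0,0,0,30,0,0,0],
    [0,0,0,30,0,0,0],
    [0,0,0,30,0,0,0],
    [0,0,0,30,0,0,0],
    [0,0,0,10,0,0,0],
    [0,0,0,0,0,0,0],
    [0,0,0,0,0,0,0]
  ]
}}

```text
time: 2.4
ee_pos: [0.5383, -0.2311, 0.1027]
tcp_rot: [40.2, 89.9, -23.5]
wrist_force: [0.8, -0.0, 0.4]
opening: -0.0001
```

Run:
```python
from h import *
o,p,R=pose(); print(p,R.round(3),o['wrist_force'],o['torque'],o['opening'])
a=snap('side','side1'); cv2.imwrite('pics/side1c.png',cv2.resize(a[190:340,200:400,::-1],None,fx=4,fy=4))
a=snap('wrist','wrist1'); 
C=np.array([.5255,-.2032,.076]); print(R.T@(C-p)*1000, o['time'])
```

```text
[ 0.53826319 -0.23107319  0.10273658] [[ 0.002  0.897  0.443]
 [-0.001  0.443 -0.897]
 [-1.     0.001  0.001]] [ 0.79226336 -0.02401849  0.36442101] [ 0.06382541  0.00419627 -0.02270255] -5.290437831403415e-05
[ 26.69419971   0.86385681 -30.68112927] 2.4
```

View pics/side1c.png

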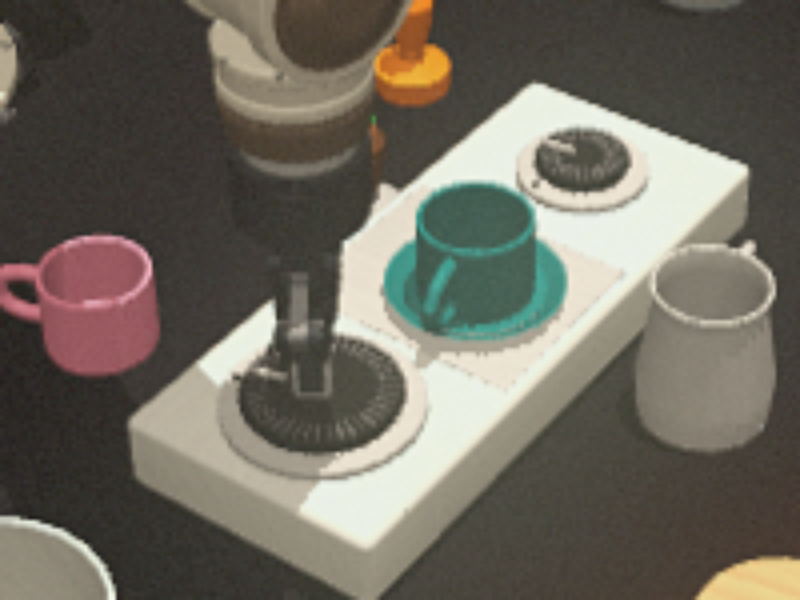

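View pics/wrist1.png

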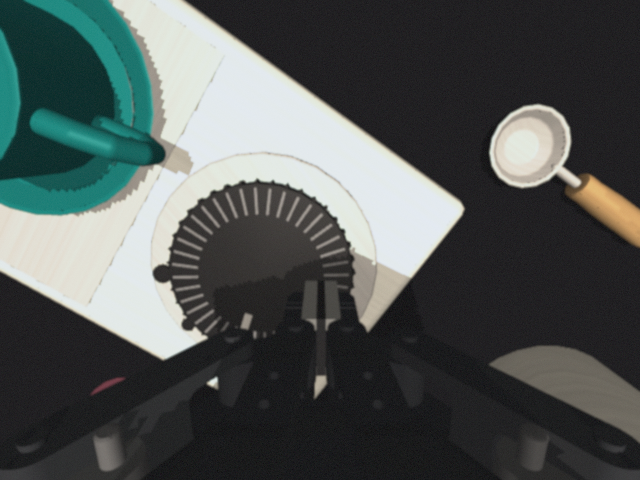

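The closed fingertip is above the wheel. The wrist view shows the plate centred near (263,262), the middle dot at (188,323), the large dot at (162,273) and the pointer at (247,320). I'll cross-check the centre from this view.

```bash
cat >> h.py <<'E'
def wz(uv,z,p,R):
    c=vision.calibration('wrist'); K=np.array(c['camera_matrix']); M=np.array(c['mount'])
    v=np.array([(uv[0]-K[0,2])/K[0,0],-(uv[1]-K[1,2])/K[1,1],-1.])
    o=R@M[:3,3]+p; d=R@M[:3,:3]@v; return o+d*(z-o[2])/d[2]
E
python3 - <<'E'
from h import *
o,p,R=pose()
im=cv2.imread('pics/wrist1.png')
# plate outer-edge samples and wheel dark-rim samples -> metric circle fit
def fit(P):
    P=np.array(P); A=np.c_[2*P[:,:2],np.ones(len(P))]; s=np.linalg.lstsq(A,(P[:,:2]**2).sum(1),rcond=None)[0]; return s[:2],np.sqrt(s[2]+s[0]**2+s[1]**2)
print('plate',fit([wz(u,.066,p,R) for u in((151,255),(377,262),(264,152),(180,182),(345,180),(160,305))]))
print('wheel',fit([wz(u,.076,p,R) for u in((170,270),(258,182),(353,270),(200,203),(320,200))]))
for u in((162,273),(188,323)): 
    d=wz(u,.066,p,R)-np.array([.5255,-.2032,0]); print(np.hypot(*d[:2]),-np.degrees(np.arctan2(d[1],d[0])))
E
```

```text
plate (array([ 0.52638295, -0.20383209]), np.float64(0.06244479056684399))
wheel (array([ 0.52756007, -0.20382034]), np.float64(0.04726798769222694))
0.05538262741238855 -118.48255721083461
0.0548951252950088 -152.66155435410877
```

Emit:
{"method": "carry_out", "body": {
  "increments": [
    [0,0,0,10,0,0,0],
    [0,0,0,8,0,0,0],
    [0,0,0,3,0,0,0],
    [0,0,0,0,0,0,0],
    [0,0,0,0,0,0,0]
  ]
}}

```text
time: 3.12
ee_pos: [0.5379, -0.2307, 0.0805]
tcp_rot: [38.2, 90.0, -25.5]
wrist_force: [-0.5, -0.6, 0.8]
opening: -0.0002
```

Emit:
{"method": "carry_out", "body": {
  "increments": [
    [0,0,0,2,0,0,0],
    [0,0,0,2,0,0,0],
    [0,0,0,0,0,0,0],
    [0,0,0,0,0,0,0]
  ]
}}

```text
time: 3.62
ee_pos: [0.5377, -0.2306, 0.0762]
tcp_rot: [-153.0, 90.0, 143.3]
wrist_force: [0.4, -0.5, -0.1]
opening: -0.0
```

Emit:
{"method": "carry_out", "body": {
  "increments": [
    [0,0,0,1,0,0,0],
    [0,0,0,1,0,0,0],
    [0,0,0,0,0,0,0],
    [0,0,0,0,0,0,0]
  ]
}}

```text
time: 4.12
ee_pos: [0.538, -0.2308, 0.0749]
tcp_rot: [42.7, 89.9, -21.0]
wrist_force: [0.2, 0.8, 5.5]
opening: -0.0003
```

Emit:
{"method": "carry_out", "body": {
  "increments": [
    [0,0,0,1,0,0,0],
    [0,0,0,0.8,0,0,0],
    [0,0,0,0,0,0,0],
    [0,0,0,0,0,0,0]
  ]
}}

```text
time: 4.62
ee_pos: [0.5381, -0.2308, 0.0734]
tcp_rot: [45.8, 89.9, -17.9]
wrist_force: [-1.0, 0.6, 8.2]
opening: 0.0001
```

Emit:
{"method": "carry_out", "body": {
  "increments": [
    [3.2,0,0,0,-1.68,-0.05,0],
    [3.2,0,0,0,-1.68,-0.05,0],
    [3.2,0,0,0,-1.68,-0.05,0],
    [3.2,0,0,0,-1.68,-0.05,0],
    [3.2,0,0,0,-1.68,-0.05,0],
    [0,0,0,0,0,0,0]
  ]
}}

```text
time: 5.38
ee_pos: [0.5305, -0.2332, 0.0736]
tcp_rot: [77.1, 89.9, -2.6]
wrist_force: [0.7, 2.0, 7.1]
opening: 0.0001
```

Run:
```python
from h import *
o,p,R=pose(); print(p,R.round(3),o['wrist_force'],o['torque'],o['time'])
d=p-np.array([.526,-.2035,.076]);print(np.hypot(*d[:2]),np.degrees(np.arctan2(d[1],d[0])))
a=snap('wrist','wrist2')
a=snap('side','side2'); cv2.imwrite('pics/side2c.png',cv2.resize(a[240:340,220:340,::-1],None,fx=6,fy=6))
```

```text
[ 0.53051283 -0.23322643  0.07357998] [[ 0.002  0.984  0.178]
 [-0.     0.178 -0.984]
 [-1.     0.002  0.   ]] [0.67090358 1.95222295 7.05197456] [ 0.43054967 -0.16675204 -0.02938638] 5.375
0.03006703049782734 -81.36772415627544
```

View pics/wrist2.png

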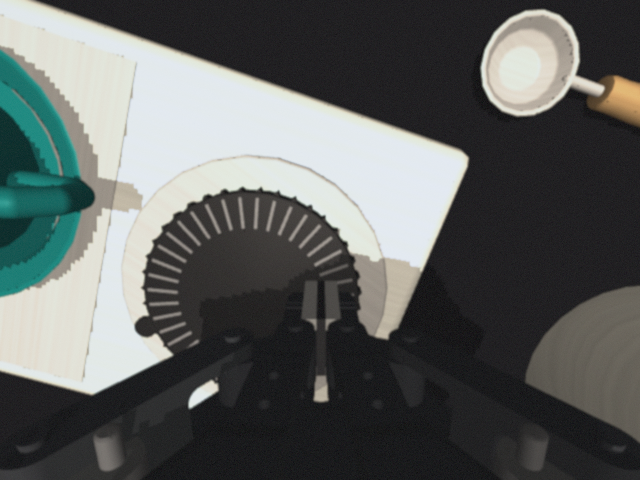

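View pics/side2c.png

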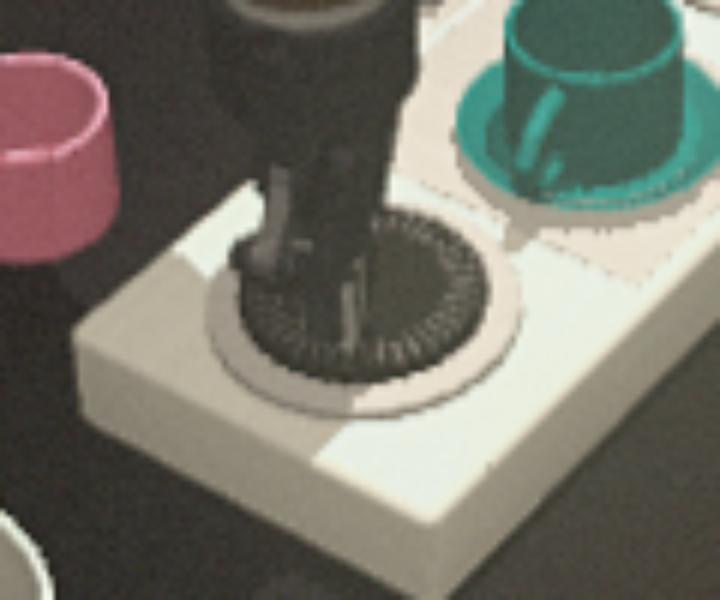

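The pointer is hidden under the hand in both views. The finger has swept about 15.6° at 7 N, so I finish the arc and then lift straight up to look.

Emit:
{"method": "carry_out", "body": {
  "increments": [
    [3.2,0,0,0.3,-1.68,-0.05,0],
    [3.2,0,0,0,-1.68,-0.05,0],
    [3.2,0,0,0,-1.68,-0.05,0],
    [3.2,0,0,0,-1.68,-0.05,0],
    [3.2,0,0,0,-1.68,-0.05,0],
    [0,0,0,0,0,0,0],
    [0,0,0,0,0,0,0]
  ]
}}

```text
time: 6.35
ee_pos: [0.5218, -0.2334, 0.0732]
tcp_rot: [99.8, 89.9, 4.1]
wrist_force: [-1.2, 1.4, 7.9]
opening: -0.0
```

Run:
```python
from h import *
o,p,R=pose(); print(p,o['wrist_force'],o['torque'],o['time'])
d=p-np.array([.526,-.2035,.076]);print(np.hypot(*d[:2]),np.degrees(np.arctan2(d[1],d[0])))
a=snap('top','top3'); cv2.imwrite('pics/top3c.png',cv2.resize(a[205:315,365:475,::-1],None,fx=5,fy=5))
```

```text
[ 0.52184852 -0.23342769  0.073199  ] [-1.2449653   1.44348819  7.87528746] [0.48311456 0.18747775 0.00523965] 6.35
0.03021426058071823 -97.89750314801279
```

View pics/top3c.png

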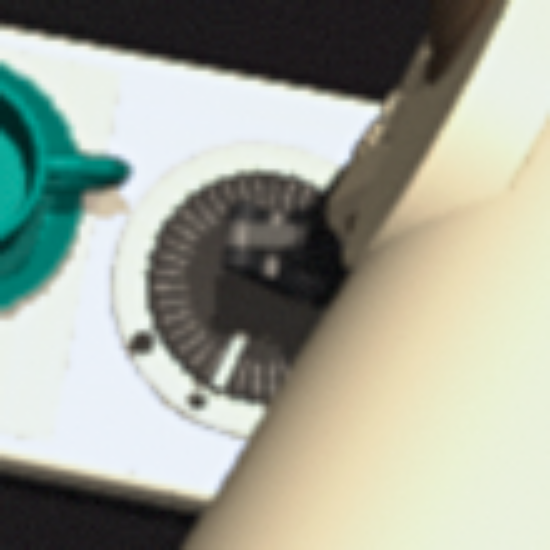

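The pointer is at (409,282) and the middle dot at (404,285). The wheel has turned about 0.48 rad, past the 0.3 tipping point and short of 0.6. I lift straight up so it falls into the click.

Emit:
{"method": "carry_out", "body": {
  "increments": [
    [0,0,0,-2,0,0,0],
    [0,0,0,-3,0,0,0],
    [0,0,0,-10,0,0,0],
    [0,0,0,-30,0,0,0],
    [0,0,0,-40,0,0,0],
    [0,0,0,-40,0,0,0],
    [0,0,0,0,0,0,0]
  ]
}}

```text
time: 7.28
ee_pos: [0.5226, -0.2342, 0.201]
tcp_rot: [70.6, 89.7, -25.1]
wrist_force: [-0.5, -0.1, 0.1]
opening: 0.0002
```

Run:
```python
from h import *
o,p,R=pose(); print(p,R.round(2),o['wrist_force'],o['time'])
a=snap('top','top4'); cv2.imwrite('pics/top4c.png',cv2.resize(a[205:315,365:475,::-1],None,fx=5,fy=5))
snap('wrist','wrist4')
```

```text
[ 0.52259043 -0.23419889  0.20101185] [[ 0.01  1.   -0.1 ]
 [-0.   -0.1  -1.  ]
 [-1.    0.01  0.  ]] [-0.47110376 -0.11837918  0.11920998] 7.275
```

View pics/top4c.png

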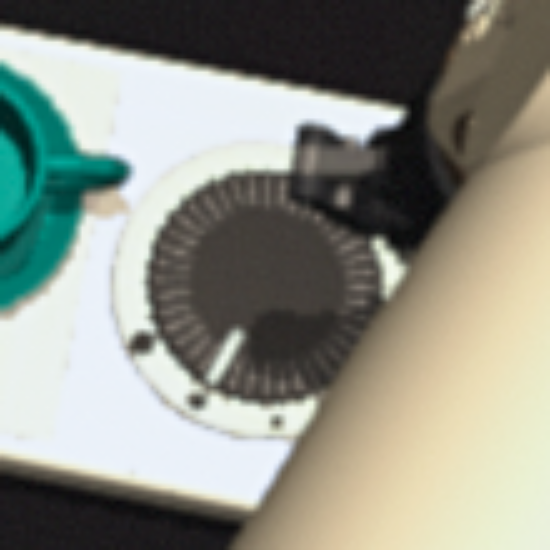

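View pics/wrist4.png

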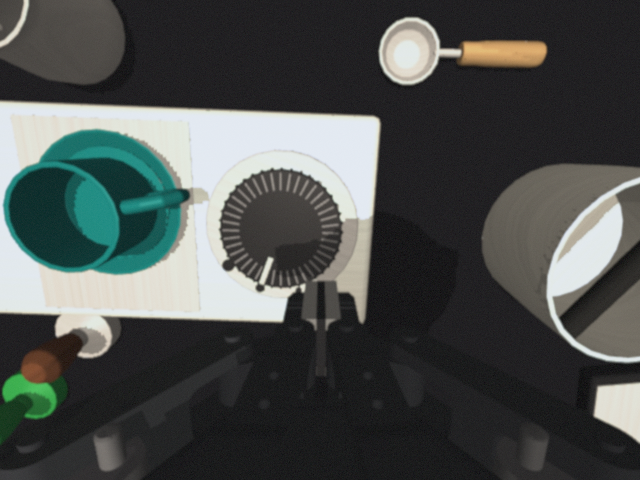

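Emit:
{"method": "carry_out", "body": {
  "increments": [
    [0,0,0,-30,0,0,0],
    [0,0,0,0,-20,25,0],
    [0,0,0,0,-20,25,0],
    [0,0,0,0,-20,25,0],
    [0,0,0,0,-20,25,0],
    [0,0,0,0,-20,25,0],
    [0,0,0,0,-20,25,0],
    [0,0,0,0,-20,25,0],
    [0,0,0,0,-20,25,0],
    [0,0,0,0,0,0,0],
    [0,0,0,0,0,0,0]
  ]
}}

```text
time: 8.75
ee_pos: [0.3423, -0.4163, 0.2262]
tcp_rot: [-141.4, 89.9, 122.9]
wrist_force: [0.6, -0.2, 0.3]
opening: 0.0001
```

Run:
```python
from h import *
o,p,R=pose(); print(p,o['wrist_force'],np.abs(o['qd']).max(),o['time'])
a=snap('top','top5'); c=cv2.resize(a[215:315,365:475,::-1],None,fx=6,fy=6,interpolation=cv2.INTER_CUBIC); cv2.imwrite('pics/top5c.png',c)
b=snap('side','side5')
i0=cv2.imread('pics/top0.png'); d=cv2.absdiff(i0,a[:,:,::-1]).max(2); cv2.imwrite('pics/diff.png',np.clip(d*3.,0,255).astype(np.uint8))
f=lambda u,v:(365-.5+u/6+.0,215-.5+v/6)
# bright pointer pixels inside the dark disc
g=cv2.cvtColor(a,cv2.COLOR_RGB2GRAY); C=np.array([.526,-.2035,.076])
def ptr(C,gm,R0,R1):
    L=[]
    for v in range(205,300):
        for u in range(255,460):
            P=onz('top',(u,v),.077)-C; r=np.hypot(P[0],P[1])
            if R0<r<R1 and gm[v,u]>150: L.append((-np.degrees(np.arctan2(P[1],P[0])))%360)
    return np.median(L),len(L)
g0=cv2.cvtColor(i0,cv2.COLOR_BGR2GRAY)
print('before',ptr(C,g0,.024,.042),'after',ptr(C,g,.024,.042))
T=onz('top',(285,235),.076); print('timer',ptr(T,g0,.012,.026),ptr(T,g,.012,.026))
```

```text
[ 0.34228989 -0.41628642  0.22621266] [ 0.61147882 -0.22976146  0.31100524] 0.9449207549726708 8.75Traceback (most recent call last):
  File "<stdin>", line 17, in <module>
  File "<stdin>", line 13, in ptr
  File "h.py", line 12, in onz
    o,v=ray(n,uv); return o+v*(z-o[2])/v[2]
        ~~~^^^^^^
  File "h.py", line 6, in ray
    c=vision.calibration(n); K=np.array(c['camera_matrix']); E=np.array(c['extrinsics'])
ValueError: time passes only in moves, steps and waits
```

View pics/top5c.png

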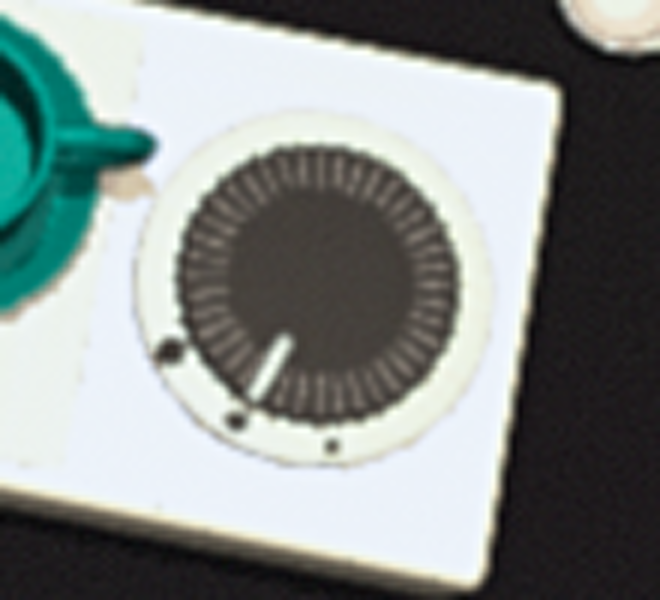

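View pics/diff.png

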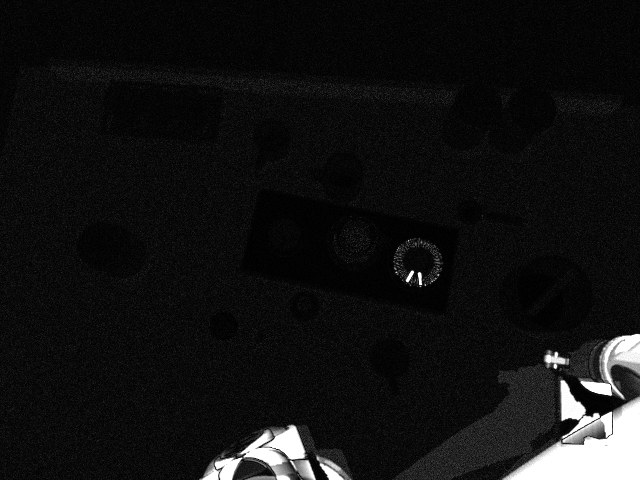

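Run:
```python
from h import *
f=lambda u,v:(365-.5+u/6,215-.5+v/6)
C=np.array([.526,-.2035,0])
for n,p,z in(('ptr out',(254,401),.077),('ptr in',(288,338),.077),('ptr0 out',(334,420),.077),('m1',(331,446),.066),('m2',(236,421),.066),('m3',(170,350),.066)):
    d=onz('top',f(*p),z)-C; print(n,np.hypot(*d[:2]).round(4),(-np.degrees(np.arctan2(d[1],d[0])))%360)
a=cv2.imread('pics/top0.png').astype(int);b=cv2.imread('pics/top5.png').astype(int)
for n,s in(('cup',np.s_[210:270,325:390]),('timer',np.s_[215:257,262:308]),('bg',np.s_[300:340,100:200])):print(n,(a[s]-b[s]).mean().round(2),np.abs(a[s]-b[s]).max())
s=cv2.imread('pics/side5.png'); cv2.imwrite('pics/side5c.png',cv2.resize(s[255:325,235:325],None,fx=7,fy=7,interpolation=cv2.INTER_CUBIC))
```

```text
ptr out 0.0474 206.68497492009757
ptr in 0.0228 207.84427432146651
ptr0 out 0.0472 172.99592732711062
m1 0.0547 172.65685549697486
m2 0.0544 207.89721726769898
m3 0.0551 242.54468767307634
cup 0.12 17
timer 0.15 5
bg 0.09 11
```

View pics/side5c.png

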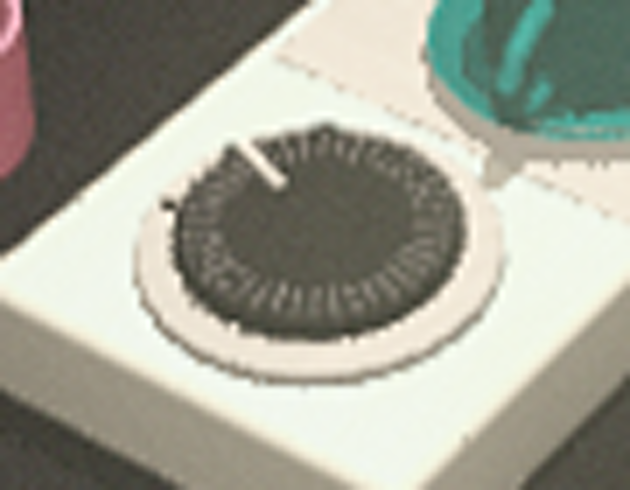

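The pointer now reads about 207° and the middle dot 208°, so the wheel has turned 0.59 to 0.60 rad. The side view shows it at the middle dot too. The cup and smaller wheel match their starting pictures, and the hand is clear and still.

```bash
python3 -c "
from workcell import job_done
print(job_done())"
```

```text
the job is handed in; nothing more can be done
None
```

The cup warmer is set to medium: the larger wheel's pointer rests at the middle mark, and I've handed the job in. I pressed the shut fingertips on the wheel 30 mm from its axis with about 8 N. I swept them 32° clockwise about the axis and lifted straight up, so the wheel dropped into the click by itself. I then moved the hand well clear. The clock read under 9 s after the last move.

**Last checks:**
- **Pointer:** in the top view it sits at about 207°, with the middle mark at 208° and the start at 173°. The side view agrees. Just before I lifted, it was short of the middle mark, at about 0.48 rad, and I saw no sign of it running on towards the third.
- **Other things:** comparing top views from before and after shows nothing but noise at the cup, saucer, smaller wheel and the other things in view.
- **Forces:** the wrist force is back to about zero, and the highest reading I saw was 8.2 N.

**What went wrong:** one script that was to measure the pointer angles stopped with an error because it made too many calibration calls. I measured the larger wheel's angles from hand-picked pixels instead. I judged the smaller wheel only by comparing the pictures, without measuring its angle.

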